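# Wipe the stone chips off the trimming slab

## Task

Unscrew the hold-down on the trimming slab until its finger is swung clear of the slab (it has a left-hand thread: it loosens clockwise, seen from above). Then take the wooden scraper block and wipe all three stone chips off the slab into the metal tray joined to its edge, touching the chips only with the scraper, not with the fingers. Finally stand the scraper upright on the middle of the square stone tile it came from and let go; leave the squeeze bottle, the mortar and the tin lid where they are.

Things in the scene. Friction and masses are not known exactly. Their poses are not given: they have to be found in the camera images.
- station: Trimming station, fixed. Origin on the worktop under the middle of its grey stone slab, z up. At the slab's near edge (-x), lower down, joins an open metal tray: inside station x -203 to -85, y -112 to +112 mm, floor at z 4, walls 40 mm high (front bead 44). A foot 50 x 44 mm, 50 mm high, at the left (+y), middle at x 50, y 139 mm, bears the hold-down. Its -x points toward the robot's right front.
- slab_middle (a point): Middle of the slab's top face, 55 mm above the station's origin, same axes. Slab 170 mm (x) by 224 mm (y). Steel rims, 10 mm wide and 12 mm high, run along both y sides, leaving y from -101 to +101 mm clear. The near (-x = -85 mm) and far (+85 mm) edges have no rim.
- holddown (a joint): Turn of the hold-down on its upright screw, rad. 0 = tight: the finger lies across the slab along the station's -y. Left-hand thread: the value grows as the knob turns CLOCKWISE seen from above, to a stop at 1.5 (finger along the station's -x, beside the slab). Starts at 0 to 0.2. Finger and knob turn together against 0.1 N m friction and stay where left. Clear of the slab from 1.2.
- knob_grip (a point): Middle of the hold-down's knob, a grey bar 70 long, 14 wide, 28 mm high, 114 mm above the worktop on the screw axis (station x 50, y 142 mm). The bar and the finger lie along this point's y axis, which turns with them. Steel finger: 82 mm from the axis, 18 wide, top 24 mm below this point, underside 23 mm over the slab, rubber foot at its end 20 mm over the slab.
- scraper: Light wooden scraper block, loose, 0.15 to 0.31 kg, standing upright. Origin in the middle of its underside, z up. Lower part 110 mm long (y), 28 mm thick (x), up to 32 mm high, the lowest 10 mm a black rubber edge 22 mm thick; above it a grip 80 mm long (y), 24 mm thick (x), up to 71 mm high. Starts on the stone tile.
- rest_tile: Square grey stone tile, about 100 x 105 mm and 8 mm thick, fixed, to the left of the station: the scraper's place (the scraper's ends come about level with its edges). Origin in the middle of its underside on the worktop; top at 8 mm.
- chip_a: Flat irregular white stone chip, 62 x 29 mm, 14 mm thick, about 55 g, loose on the slab. Origin in the middle of its flat underside, long side along its x.
- chip_b: Flat irregular white stone chip, 61 x 28 mm, 16 mm thick, about 55 g, loose on the slab. Origin in the middle of its flat underside, long side along its x.
- chip_c: Flat irregular white stone chip, 62 x 27 mm, 12 mm thick, about 55 g, loose on the slab. Origin in the middle of its flat underside, long side along its x.
- bottle: Bystander: white squeeze bottle, 37 mm across, 116 mm tall, loose. Origin in the middle of its underside.
- mortar: Bystander: pink stone mortar (open bowl), 110 mm across, 80 mm tall, loose. Origin in the middle of its underside.
- loose_lid: Bystander: round metal tin lid, 90 mm across, 9 mm high, loose, left of the stone tile. Origin in the middle of its underside.
Things that resemble listed ones, but are neither listed nor needed, are in the scene too. What is shaped like the chip_a but yellow is not meant.

How it is judged:
By the outcome, as a careful person would: the job done as asked, in the order asked, and still so for the second after the job is handed in, with the robot touching nothing.
It also fails if it takes over 61 s, if anything falls off the work surface, if the arm or the gripper's body presses on something with over 40 N, if the wrist force passes 120 N, or if a joint passes its speed limit or range.

## Robot

A 6-joint arm with a two-finger parallel gripper is mounted at the origin on the work surface; the furniture and walls round the work are solid. World frame = base frame: x ahead of the robot, y to its left, z up, the work surface at z = 0. Lengths are in m, angles in rad, forces in N, time in s.
With the tool pointing down it reaches from about 0.2 to 0.875 m from the base axis. Payload 3.4 kg.
Tool frame: the origin (TCP) lies between the finger pads; the fingertips stand 14 mm ahead of it and the grasp point (between the pads) lies 5 mm behind it; z points along the fingers, y is the line along which they close (so a half turn about z gives the same grasp; the last joint's range is limited). The gripper opens to 94 mm and grips with 3 to 60 N. Pads are 16 mm wide; open, the fingers measure 119 mm over their backs; the gripper's body (75 mm by 177 mm) begins 78 mm behind the grasp point.
Start: joints at [1.099, 0.276, 1.505, -0, 1.361, -0.121], TCP at [0.198, 0.54, 0.219] pointing down, gripper open.
Joint ranges: [-2.89, 2.89], [-0.75, 2.08], [0.22, 2.7], [-1.18, 4.32], [0.11, 2.71], [-2.7, 2.7]. Speed limits (rad/s): [2.57, 2.57, 3.14, 3.14, 3.14, 3.14].

## Interface

Orientations are given as a unit quaternion [w, x, y, z].
In Python, from bench import * gives the robot as it stands.
- The arm moves only by the tool carry_out, never from a script. Its argument "targets" is a list of rows, each a list of 5 numbers: the shift along the world's x, y, z scaled (see below), then the turn about the world's z scaled (see below), then the closure, from 0 (fully open) to 1 (shut). In form: [[x, y, z, yaw, hand], ...]. A call has 1 to 10 rows; each row shifts and turns the commanded pose from where the row before left it; what a row does not reach is not made up. The controller multiplies each number of a shift by 80 cm and each number of a turn by 45 degrees. A row lasts 1/12 s, in which the tool goes at most 41.7 mm and 7.16 degrees, less where a joint would pass 70% of its speed; a pose out of reach is approached as far as the arm can. A call with a number of a shift or a turn outside -1 to 1 is refused whole. A call with a gripper value outside its range is refused whole. The fingers move at their own pace and stop on an object; "grip_force" is the grip in N (left out, the last holds). Time passes only in rows, so rows that do not move let the fingers close. It gives the time, the measured TCP pose, the force, the opening and the grip force at its end, in the units of the state.
- get_state(): the state, without advancing time (a new reading comes with each control period).
- grab_frame(name): name is "scene" or "top" or "wrist"; returns a dict with "color" (400x640x3 uint8, red, green, blue), "mtx" (3x3 intrinsics, pixels), "cam_to_world" (4x4, takes a point from camera to world coordinates). Camera axes: x right, y down, z forward; pixel columns grow to the right and rows downward; lengths in m; the calibration is good to about 2 mm. A picture is of the moment at which its call begins. There is no depth.
- finish_job(): hands the job in; it is judged then, once.
The state is a dict: "t": time; "q": joint angles; "joint_velocities": joint speeds; "tau": joint torques, N m; "position": TCP position; "ee_rot": TCP orientation; "contact_force": force on the tool from outside, world axes, zero at the start; "moment": the same for the moment, N m; "finger_gap": opening from 0.0 (shut) to 1.0 (fully open); "finger_force": force on a finger pad.
Only numpy, scipy, OpenCV 4.12 (cv2) and the standard library are available. Lean on these libraries where they do the work, as an engineer would, in place of code of your own. Each camera call takes 0.05 s, during which the arm holds its last target. There are 200 camera calls.

## Working session

There is one attempt and no reset: what is moved stays moved. The work goes in short steps, Python scripts to look and compute and a tool call to move; the robot and the scene stay as the last step left them, time stands still between calls to the robot, and variables do not carry over. Pictures are saved under pics/ and viewed, at most 10 in all, crops included, and the job is handed in when it is done.

Besides the shell and the picture viewer there is one more tool, called as name([rows], argument=value, ...), one row to a line, values as JSON. carry_out: Moves the arm, as the interface text tells. Its arguments: {"type":"object","properties":{"targets":{"type":"array"},"grip_force":{"type":"number"}},"required":["targets"]}

```bash
mkdir -p pics; ls; cat > h.py <<'E'
from bench import *
import numpy as np, cv2
def snap(name,fn):
    f=grab_frame(name); cv2.imwrite('pics/'+fn+'.png',f['color'][:,:,::-1]); np.savez('pics/'+fn+'.npz',m=f['mtx'],T=f['cam_to_world']); return f
def w(fn,u,v,z):
    d=np.load('pics/'+fn+'.npz'); r=d['T'][:3,:3]@np.linalg.inv(d['m'])@[u,v,1]; o=d['T'][:3,3]; return o+r*(z-o[2])/r[2]
def px(fn,p):
    d=np.load('pics/'+fn+'.npz'); c=d['T'][:3,:3].T@(np.array(p)-d['T'][:3,3]); c=d['m']@c; return c[:2]/c[2]
E
python3 - <<'E'
from h import *
for n in ('top','scene'): f=snap(n,n+'0'); print(f['mtx'],f['cam_to_world'])
print(get_state())
E
```

```text
pics
[[421.04556484   0.         319.60339378]
 [  0.         421.04556484 195.97768714]
 [  0.           0.           1.        ]] [[ 0.01359642 -0.98850009  0.15060783  0.26821457]
 [-0.99977745 -0.0110098   0.01799514  0.0532853 ]
 [-0.01613003 -0.15081898 -0.98842979  1.03313873]
 [ 0.          0.          0.          1.        ]]
[[403.08444292   0.         316.6152314 ]
 [  0.         403.08444292 198.99467928]
 [  0.           0.           1.        ]] [[ 8.98740431e-01 -2.82646047e-01  3.35226566e-01  3.58587411e-02]
 [-4.38480966e-01 -5.79827245e-01  6.86683922e-01 -6.76663761e-01]
 [ 2.84999582e-04 -7.64141072e-01 -6.45049099e-01  7.83797672e-01]
 [ 0.00000000e+00  0.00000000e+00  0.00000000e+00  1.00000000e+00]]
{'t': 0.1, 'q': array([ 1.09899857e+00,  2.76510153e-01,  1.50596518e+00, -3.21333246e-05,
        1.36071125e+00, -1.21002134e-01]), 'joint_velocities': array([ 0.00233308, -0.00033087, -0.00133811,  0.00135805,  0.00069387,
       -0.00211076]), 'tau': array([ 2.49202516e-03, -4.05457449e+01, -2.37780547e+01,  7.02835293e-02,
        2.99573410e-02, -4.95893391e-05]), 'position': array([0.19739565, 0.53954927, 0.21872003]), 'ee_rot': array([-2.17750294e-04,  1.74496491e-01,  9.84657473e-01, -7.66798781e-04]), 'contact_force': array([-0.45926565,  0.07085726,  0.45697234]), 'moment': array([-0.06829678,  0.01541245, -0.03581412]), 'finger_force': 0.0, 'finger_gap': 0.996119935226597}
```

View pics/top0.png

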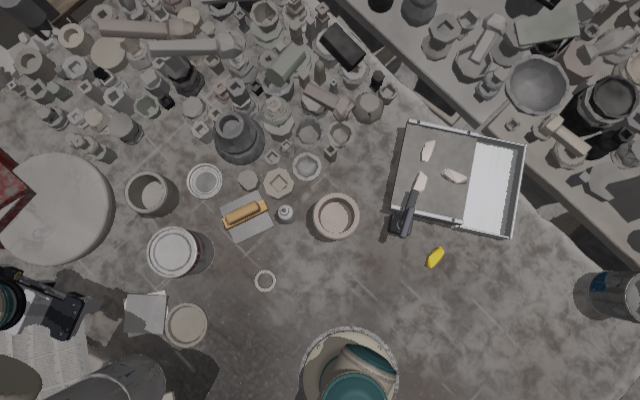

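View pics/scene0.png

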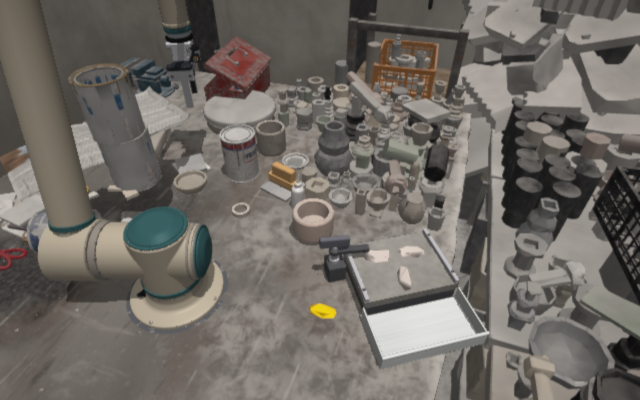

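The top view shows the station (slab about 400-475,125-220, tray to its right, hold-down at 405,215) and the scraper on its tile at (245,215). The bottle is at (285,213), the mortar at (336,216), and the tin lid is probably (205,181). The yellow decoy is at (435,257). I'll enlarge both regions.

```bash
python3 - <<'E'
from h import *
im=cv2.imread('pics/top0.png')
a=cv2.resize(im[112:247,380:535],None,fx=5,fy=4.4,interpolation=cv2.INTER_CUBIC)
a=cv2.resize(im[112:247,380:535],None,fx=4.4,fy=4.4,interpolation=cv2.INTER_CUBIC)
cv2.imwrite('pics/c1.png',a)
b=cv2.resize(im[150:260,180:310],None,fx=5,fy=5,interpolation=cv2.INTER_CUBIC)
cv2.imwrite('pics/c2.png',b)
E
```

```text
(no output)
```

View pics/c1.png

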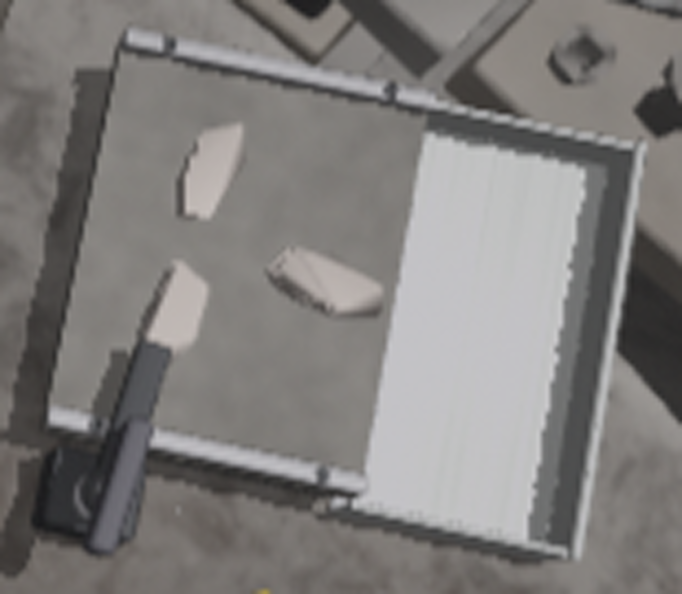

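View pics/c2.png

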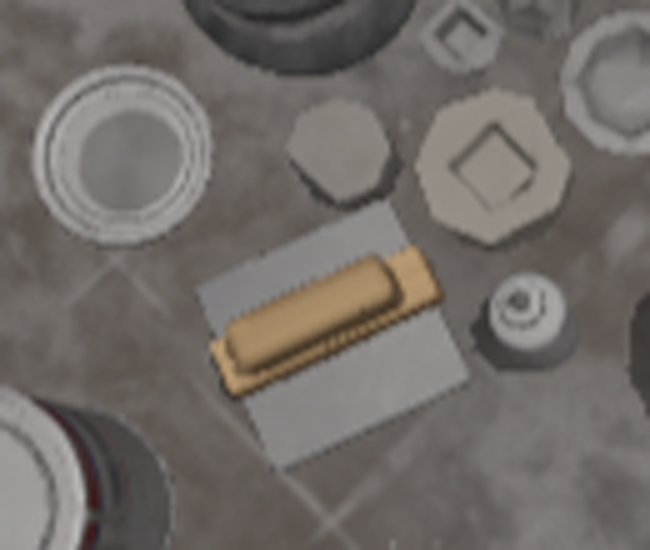

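The crops show the slab's rim corners at (128,30), (50,428) and (366,496) in c1, and the knob bar centre near (122,487). Three white chips lie at (211,170), (178,305) and (325,280). In c2 the tile corners are (197,290), (388,202), (470,380) and (280,468), with the scraper across it. The only wooden block is on the square grey tile, so that is the scraper.

```bash
python3 - <<'E'
from h import *
from scipy.optimize import least_squares
c1=lambda u,v:(380+u/4.4-.4,112+v/4.4-.4); c2=lambda u,v:(180+u/5-.4,150+v/5-.4)
R=lambda a:np.array([[np.cos(a),-np.sin(a)],[np.sin(a),np.cos(a)]])
P=[((.085,-.112,.067),(128,30)),((.085,.112,.067),(50,428)),((-.085,.112,.067),(366,496)),((-.085,-.101,.055),(424,122)),((-.085,.101,.055),(370,475))]
def res(p,full=0):
    o=[]
    for m,u in P:
        q=np.r_[R(p[2])@m[:2]+p[:2],m[2]]; o.append(px('top0',q)-c1(*u))
    return np.ravel(o)
s=least_squares(res,[.3,-.2,1.5]); p=s.x; print('station',p,np.degrees(p[2]),np.round(s.fun,1))
np.save('st.npy',p)
inv=lambda q:R(p[2]).T@(np.array(q)[:2]-p[:2])
k=[w('top0',*c1(*u),.128) for u in [(122,487),(98,545),(143,425)]]
print('knob',k[0],inv(k[0])*1e3,'expected',R(p[2])@[.05,.142]+p[:2]); d=k[2]-k[1]; print('dir(finger) world deg',np.degrees(np.arctan2(d[1],d[0])),np.linalg.norm(d), 'station -y deg',np.degrees(p[2])-90)
for n,pts in dict(c1=[(211,170),(243,125),(190,217)],c2=[(178,305),(177,262),(175,350),(208,290)],c3=[(325,280),(275,260),(380,300)]).items(): print(n,[np.round(inv(w('top0',*c1(*u),.065))*1e3) for u in pts])
t=[w('top0',*c2(*u),.008) for u in [(197,290),(388,202),(470,380),(280,468)]]
print('tile',np.mean(t,0),[np.linalg.norm(t[i]-t[i-1]) for i in range(4)],[np.degrees(np.arctan2(*(t[i]-t[i-1])[1::-1])) for i in range(4)])
b=[w('top0',*c2(*u),.040) for u in [(210,350),(232,397),(443,300),(420,247)]]
print('scr',np.mean(b,0),[np.linalg.norm(b[i]-b[i-1]) for i in range(4)],[np.degrees(np.arctan2(*(b[i]-b[i-1])[1::-1])) for i in range(4)])
print('bottle',w('top0',*c2(528,312),.116)); print('lid',w('top0',*c2(123,155),.009));print('mortar',w('top0',336,213,.08))
E
```

```text
station [ 0.47927515 -0.1985132   1.36951158] 78.46723349010644 [-0.4 -0.6 -0.5  0.3  1.   0.4  0.8 -1.3 -0.8  1. ]
knob [ 0.35110233 -0.11938141  0.128     ] [ 51.90878083 141.40575972] expected [ 0.35013847 -0.12113285]
dir(finger) world deg -21.24033086506895 0.06327910294280002 station -y deg -11.532766509893563
c1 [array([ 26., -44.]), array([ 14., -72.]), array([ 32., -16.])]
c2 [array([30., 32.]), array([35.,  9.]), array([27., 56.]), array([16., 21.])]
c3 [array([-43.,   3.]), array([-16.,  -3.]), array([-74.,   7.])]
tile [0.37161896 0.25091107 0.008     ] [np.float64(0.09752641827381257), np.float64(0.10304113271963926), np.float64(0.09776102196469434), np.float64(0.1012278333286131)] [np.float64(27.36464144813498), np.float64(-64.13634631905481), np.float64(-153.70206987549665), np.float64(115.71351450696709)]
scr [0.37359076 0.24837591 0.04      ] [np.float64(0.1105430182138128), np.float64(0.024999492257274852), np.float64(0.10938367151983805), np.float64(0.027977035755702637)] [np.float64(117.21086228956135), np.float64(-152.5014781459237), np.float64(-64.33834707070518), np.float64(25.01119000554942)]
bottle [0.37156368 0.14498284 0.116     ]
lid [0.45973296 0.35934816 0.009     ]
mortar [0.37469426 0.03280425 0.08      ]
```

carry_out([
  [0.0112,-0.0486,0.0125,0,0],
  [0.0112,-0.0486,0.0125,0,0],
  [0.0112,-0.0486,0,0,0],
  [0.0112,-0.0486,0,0,0],
  [0.0112,-0.0486,0,0,0],
  [0.0112,-0.0486,0,0,0],
  [0.0112,-0.0486,0,0,0],
  [0.0112,-0.0486,0,0,0],
  [0.0112,-0.0486,0,0,0],
])

```text
t: 0.85
position: [0.2777, 0.1883, 0.2393]
ee_rot: [0.0, 0.174, 0.985, -0.0]
contact_force: [0.4, -0.5, 0.1]
finger_gap: 1.003
finger_force: 0.0
```

carry_out([
  [0.0112,-0.0486,0,0,0],
  [0.0112,-0.0486,0,0,0],
  [0.0112,-0.0486,0,0,0],
  [0.0112,-0.0486,0,0,0],
  [0.0112,-0.0486,0,0,0],
  [0.0112,-0.0486,0,0,0],
  [0.0112,-0.0486,0,0,0],
  [0.0112,-0.0486,0,0,0],
  [0,0,0,0,0],
  [0,0,0,0,0],
])

```text
t: 1.68
position: [0.3498, -0.1226, 0.239]
ee_rot: [-0.001, 0.177, 0.984, 0.0]
contact_force: [0.5, -0.1, -0.3]
finger_gap: 0.999
finger_force: 0.0
```

```bash
python3 - <<'E'
from h import *
f=snap('wrist','w1'); print(get_state()['position'],get_state()['ee_rot'],get_state()['q'])
print(px('w1',[.350,-.121,.128]),px('w1',[.350,-.121,.114]))
E
```

```text
[ 0.34938922 -0.12103997  0.23895033] [-9.17266386e-04  1.75697703e-01  9.84443494e-01  6.94324329e-04] [-5.23010108e-01 -5.40320180e-02  1.84346106e+00  6.99647930e-04
  1.35436069e+00 -1.74072830e+00]
[314.10389305 199.67866379] [313.98676045 195.50021643]
```

View pics/w1.png

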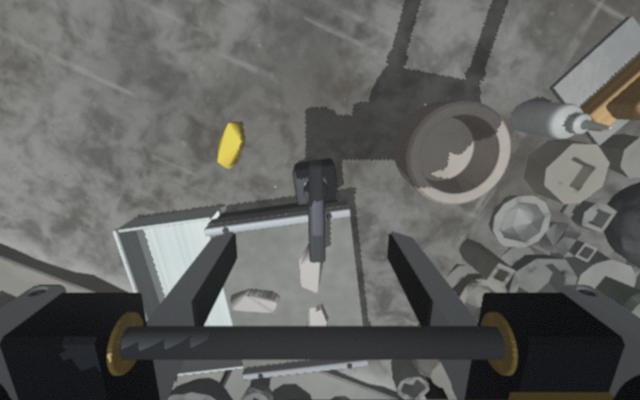

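The wrist view shows the knob bar upright at (317,165-225), perpendicular to the closing line and centred between the fingers. I'll descend, grip and turn.

carry_out([
  [0,0,-0.04,0,0],
  [0,0,-0.04,0,0],
  [0,0,-0.04,0,0.3],
  [0,0,-0.036,0,0.6],
  [0,0,0,0,1],
  [0,0,0,0,1],
  [0,0,0,0,1],
  [0,0,0,0,1],
  [0,0,0,0,1],
], grip_force=25)

```text
t: 2.48
position: [0.3513, -0.1214, 0.1164]
ee_rot: [0.002, 0.174, 0.985, -0.001]
contact_force: [-0.3, 0.5, -0.8]
finger_gap: 0.538
finger_force: 0.0
```

carry_out([
  [0,0,0,-0.1,1],
  [0,0,0,-0.14,1],
  [0,0,0,-0.14,1],
  [0,0,0,-0.14,1],
  [0,0,0,-0.14,1],
  [0,0,0,-0.14,1],
  [0,0,0,-0.14,1],
  [0,0,0,-0.14,1],
  [0,0,0,-0.14,1],
  [0,0,0,-0.14,1],
])

```text
t: 3.32
position: [0.3534, -0.1219, 0.1159]
ee_rot: [0.004, 0.654, 0.757, 0.002]
contact_force: [5.8, -0.1, -6.9]
finger_gap: 0.148
finger_force: 27.2
```

carry_out([
  [0,0,0,-0.1,1],
  [0,0,0,-0.1,1],
  [0,0,0,-0.05,1],
  [0,0,0,0,1],
])

```text
t: 3.65
position: [0.3529, -0.122, 0.1159]
ee_rot: [0.003, 0.723, 0.69, 0.002]
contact_force: [5.6, -0.5, -6.1]
finger_gap: 0.152
finger_force: 27.3
```

```bash
python3 - <<'E'
from h import *
s=get_state();print(s['position'],s['ee_rot'],s['moment'],s['contact_force'],s['q'],s['finger_gap'])
E
```

```text
[ 0.35293843 -0.12202813  0.11588845] [0.00316112 0.72338279 0.69043801 0.00164478] [-0.11547213 -0.58778018 -0.00820042] [ 5.60664159 -0.45035901 -6.08169688] [-5.21206899e-01  6.04754652e-02  2.06503000e+00  1.60915716e-03
  1.00909225e+00 -4.75463761e-01] 0.1517428213415746
```

carry_out([
  [0,0,0,0,0.5],
  [0,0,0,0,0.3],
  [0,0,0,0,0.3],
  [0,0,0.02,0,0.3],
  [0,0,0.035,0,0.3],
  [0,0,0.035,0,0.3],
  [0,0,0.035,0,0.3],
])

```text
t: 4.23
position: [0.3492, -0.1206, 0.2159]
ee_rot: [-0.0, 0.723, 0.691, -0.0]
contact_force: [0.0, 1.0, -0.6]
finger_gap: 0.607
finger_force: 0.0
```

carry_out([
  [0.0025,0.0464,0,0.064,0.3],
  [0.0025,0.0464,0,0.064,0.3],
  [0.0025,0.0464,0,0.064,0.3],
  [0.0025,0.0464,0,0.064,0.3],
  [0.0025,0.0464,0,0.064,0.3],
  [0.0025,0.0464,0,0.064,0.3],
  [0.0025,0.0464,0,0.064,0.3],
  [0.0025,0.0464,0,0.064,0.3],
  [0.0025,0.0464,0,0.064,0.3],
  [0.0025,0.0464,0,0.064,0.3],
])

```text
t: 5.07
position: [0.3692, 0.252, 0.215]
ee_rot: [0.0, 0.527, 0.85, 0.0]
contact_force: [1.4, -0.2, 1.3]
finger_gap: 0.704
finger_force: 0.0
```

```bash
python3 - <<'E'
from h import *
f=snap('wrist','w2'); s=get_state();print(s['position'],s['ee_rot'],s['finger_gap'])
t=snap('top','top1')['color'][:,:,::-1]
a=cv2.resize(f['color'][:,:,::-1],(500,312)); b=cv2.resize(t[112:247,380:535],None,fx=1.9,fy=1.9,interpolation=cv2.INTER_CUBIC)
o=np.zeros((312,800,3),np.uint8); o[:,:500]=a; o[:b.shape[0],500:500+b.shape[1]]=b[:, :300]
cv2.imwrite('pics/m1.png',o)
p=s['position']; print(px('w2',[.373,.2495,.079]))
E
```

```text
[0.37011691 0.25867131 0.21503347] [-0.00149617  0.52485545  0.85118309  0.00344552] 0.6982167093547392
[314.22287162 196.1305835 ]
```

View pics/m1.png

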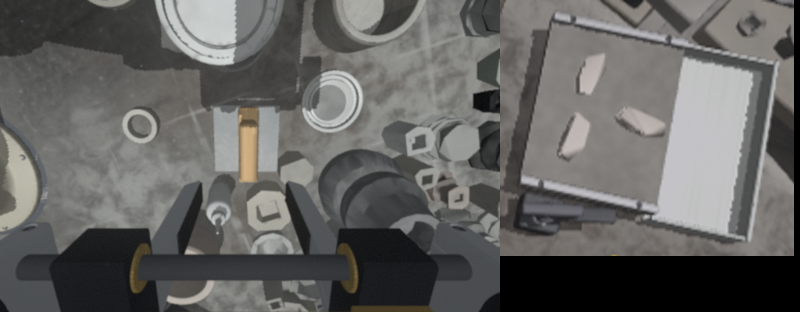

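The hold-down finger is clear, lying beside the slab at (570,214) in the montage. All three chips are visible on the slab. The scraper lies upright in the wrist view at (248,150), centred between the fingers. I'll let the arm settle and read the pose.

carry_out([
  [0,0,-0.04,0,0.3],
  [0,0,-0.04,0,0.3],
  [0,0,-0.04,0,0.3],
  [0,0,0,0,0.3],
  [0,0,0,0,0.3],
])

```text
t: 5.58
position: [0.3687, 0.2489, 0.1181]
ee_rot: [-0.001, 0.528, 0.849, -0.002]
contact_force: [-0.1, -0.5, -0.4]
finger_gap: 0.702
finger_force: 0.0
```

```bash
python3 - <<'E'
from h import *
from scipy.optimize import least_squares
s=get_state();print(s['position'],s['ee_rot'],s['contact_force'])
# chips in station frame from clear top view
p=np.load('st.npy');R=lambda a:np.array([[np.cos(a),-np.sin(a)],[np.sin(a),np.cos(a)]])
im=cv2.imread('pics/top1.png'); g=im[:,:,2].astype(int)
m=(g>150).astype(np.uint8); n,l,st,c=cv2.connectedComponentsWithStats(m)
for i in range(1,n):
    if 30<st[i,4]<400:
        v,u=np.nonzero(l==i); q=np.array([R(p[2]).T@(w('top1',a,b,.069)[:2]-p[:2]) for a,b in zip(u,v)])*1e3
        if abs(q[:,0]).max()<90 and abs(q[:,1]).max()<101: print(st[i,4],q.min(0).round(),q.max(0).round())
E
```

```text
[0.36872418 0.24893968 0.11806453] [-0.00095499  0.52844257  0.84896663 -0.00178791] [-0.13546203 -0.54697878 -0.37547005]
193 [ 14. -70.] [ 39. -16.]
191 [-72. -11.] [-15.  18.]
202 [16.  9.] [47. 65.]
```

carry_out([
  [0.005,0.001,-0.036,0,0.3],
  [0,0,-0.0365,0,0.3],
  [0,0,0,0,0.6],
  [0,0,0,0,1],
  [0,0,0,0,1],
  [0,0,0,0,1],
  [0,0,0,0,1],
  [0,0,0,0,1],
  [0,0,0,0,1],
], grip_force=35)

```text
t: 6.33
position: [0.3747, 0.2515, 0.0616]
ee_rot: [0.001, 0.528, 0.849, 0.001]
contact_force: [-0.6, -0.2, 4.9]
finger_gap: 0.254
finger_force: 35.0
```

```bash
python3 - <<'E'
from h import *
s=get_state();print(s['position'],s['ee_rot'],s['contact_force'],s['finger_gap']*94,s['finger_force'])
E
```

```text
[0.37471038 0.25146476 0.06164106] [6.70327986e-04 5.28042779e-01 8.49216847e-01 1.05898561e-03] [-0.58357329 -0.24048007  4.91764294] 23.903197482656687 35.00044226646423
```

carry_out([
  [0,0,0.03,0,1],
  [0,0,0.05,0,1],
  [0,0,0.05,0,1],
  [0,0,0.05,0,1],
  [0,0,0.02,0,1],
])

```text
t: 6.75
position: [0.3758, 0.2521, 0.2258]
ee_rot: [0.002, 0.528, 0.849, 0.003]
contact_force: [0.7, 0.3, -2.3]
finger_gap: 0.254
finger_force: 35.0
```

carry_out([
  [0.01,-0.0466,0,0.116,1],
  [0.01,-0.0466,0,0.116,1],
  [0.01,-0.0466,0,0.116,1],
  [0.01,-0.0466,0,0.116,1],
  [0.01,-0.0466,0,0.116,1],
  [0.01,-0.0466,0,0.116,1],
  [0.01,-0.0466,0,0.116,1],
  [0.01,-0.0466,0,0.116,1],
  [0.01,-0.0466,0,0.116,1],
  [0.01,-0.0466,0,0.116,1],
])

```text
t: 7.58
position: [0.4533, -0.1234, 0.2204]
ee_rot: [-0.0, 0.099, 0.995, 0.0]
contact_force: [0.4, -0.2, -1.5]
finger_gap: 0.254
finger_force: 35.0
```

carry_out([
  [0,0,-0.02,0,1],
  [0,0,0,0,1],
  [0,0,0,0,1],
])

```text
t: 7.83
position: [0.4525, -0.1213, 0.2036]
ee_rot: [-0.002, 0.101, 0.995, 0.001]
contact_force: [1.4, 0.1, -1.7]
finger_gap: 0.253
finger_force: 35.0
```

```bash
cat > st.py <<'E'
from h import *
p=np.load('st.npy');R=np.array([[np.cos(p[2]),-np.sin(p[2])],[np.sin(p[2]),np.cos(p[2])]])
s=get_state();n=s['ee_rot']
print('station',(R.T@(s['position'][:2]-p[:2])*1e3).round(1),'z',s['position'][2].round(4),'world',s['position'].round(4),'yaw-st deg',(2*np.degrees(np.arctan2(n[2],n[1]))-90-np.degrees(p[2])).round(1),s['contact_force'].round(1),'q',s['q'].round(2),s['t'])
E
python3 - <<'E'
import st
from h import *
f=snap('top','top2')['color'][:,:,::-1]; g=snap('scene','sc2')['color'][:,:,::-1]
o=np.zeros((600,800,3),np.uint8)
a=cv2.resize(f[100:250,350:550],(800,600),interpolation=cv2.INTER_CUBIC)[:, :]
a=cv2.resize(f[100:250,350:550],(400,300)); b=cv2.resize(g[180:380,290:500],(400,381)); 
o[:300,:400]=a; o[:381,400:]=b; cv2.imwrite('pics/m2.png',o[:381])
E
```

```text
station [70.3 41.7] z 0.2036 world [ 0.4525 -0.1213  0.2036] yaw-st deg -0.1 [ 1.4  0.1 -1.7] q [-0.41  0.13  1.74  0.    1.28 -1.78] 7.8333
```

View pics/m2.png

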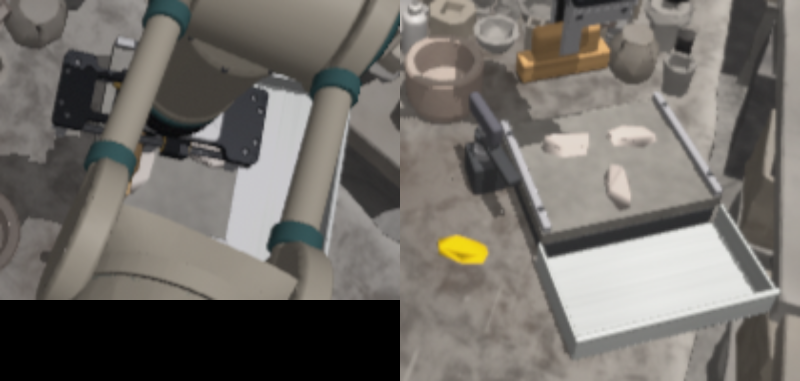

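The scraper is held upright over the far part of the slab, and the chips in the scene view are untouched. I'll check where the scraper sits in the grip from its bottom corners, at (352,222) and (399,214) in the full frame.

```bash
python3 - <<'E'
from h import *
from st import R,p,s
from scipy.optimize import least_squares
zb=s['position'][2]-.053
f=lambda d:np.ravel([px('sc2',np.r_[R@[.0703+x,.0417+d[0]+y],zb+z+d[1]])-o for x,y,z,o in [(-.011,.055,0,(352,222)),(-.011,-.055,0,(399.2,214))]])
r=least_squares(f,[0,0]); print(r.x*1e3,r.fun)
E
```

```text
station [71.  40.8] z 0.2048 world [ 0.4535 -0.1208  0.2048] yaw-st deg 0.0 [ 0.1  0.1 -2.6] q [-0.41  0.13  1.74  0.    1.28 -1.78] 7.9333
[-557.4909235   -90.10717087] [ 3.83741025 -0.62616107 -4.06136169  0.27102141]
```

```bash
python3 - <<'E'
from h import *
from st import R,p,s
from scipy.optimize import least_squares
zb=s['position'][2]-.053
f=lambda d:np.ravel([px('sc2',np.r_[R@[.0703+x,.041+d[0]+y]+p[:2],zb+z+d[1]])-o for x,y,z,o in [(-.011,.055,0,(352,222)),(-.011,-.055,0,(399.2,214))]])
r=least_squares(f,[0,0]); print(r.x*1e3,r.fun)
E
```

```text
station [71.  40.8] z 0.2048 world [ 0.4535 -0.1208  0.2048] yaw-st deg 0.0 [ 0.1  0.1 -2.6] q [-0.41  0.13  1.74  0.    1.28 -1.78] 7.9333
[-0.26171485  9.05934964] [ 0.78825141  0.07685331 -0.84019219 -0.16263865]
```

carry_out([
  [0,0,-0.042,0,1],
  [0,0,-0.042,0,1],
  [0,0,-0.023,0,1],
  [0,0,-0.01,0,1],
  [0,0,0,0,1],
  [0,0,0,0,1],
])

```text
t: 8.43
position: [0.4549, -0.1214, 0.1121]
ee_rot: [0.001, 0.1, 0.995, -0.0]
contact_force: [0.8, -0.3, -2.2]
finger_gap: 0.251
finger_force: 35.0
```

```bash
python3 st.py
```

```text
station [70.7 39.3] z 0.1121 world [ 0.4549 -0.1214  0.1121] yaw-st deg 0.1 [ 0.8 -0.3 -2.2] q [-0.41  0.21  1.89  0.    1.04 -1.78] 8.4333
```

carry_out([
  [0,0,-0.002,0,1],
  [-0.0025,-0.0122,0,0,1],
  [-0.004,-0.0196,0,0,1],
  [-0.004,-0.0196,0,0,1],
  [-0.004,-0.0196,0,0,1],
  [-0.004,-0.0196,0,0,1],
  [-0.004,-0.0196,0,0,1],
])

```text
t: 9.02
position: [0.4361, -0.2115, 0.1105]
ee_rot: [0.001, 0.101, 0.995, -0.0]
contact_force: [-0.1, 0.5, -2.7]
finger_gap: 0.252
finger_force: 35.0
```

```bash
python3 st.py
```

```text
station [-21.3  39.7] z 0.1105 world [ 0.4361 -0.2115  0.1105] yaw-st deg -0.0 [-0.1  0.5 -2.7] q [-0.6   0.23  1.86  0.    1.05 -1.96] 9.0167
```

carry_out([
  [-0.003,-0.0147,0,0,1],
  [-0.003,-0.0147,0,0,1],
  [-0.003,-0.0147,0,0,1],
  [-0.003,-0.0147,0,0,1],
  [-0.003,-0.0147,0,0,1],
  [-0.0025,-0.0122,0,0,1],
  [-0.0025,-0.0122,0,0,1],
  [-0.0025,-0.0122,0,0,1],
  [0,0,0,0,1],
  [0,0,0,0,1],
])

```text
t: 9.85
position: [0.4198, -0.3005, 0.1113]
ee_rot: [0.003, 0.101, 0.995, -0.002]
contact_force: [0.9, 0.2, 5.7]
finger_gap: 0.253
finger_force: 35.0
```

```bash
python3 - <<'E'
import st
from h import *
g=snap('scene','sc3')['color'][:,:,::-1]
cv2.imwrite('pics/m3.png',cv2.resize(g[180:380,290:500],(630,600),interpolation=cv2.INTER_CUBIC))
E
```

```text
station [-111.8   37.9] z 0.1113 world [ 0.4198 -0.3005  0.1113] yaw-st deg -0.1 [0.9 0.2 5.7] q [-0.76  0.27  1.8   0.    1.06 -2.13] 9.85
```

View pics/m3.png

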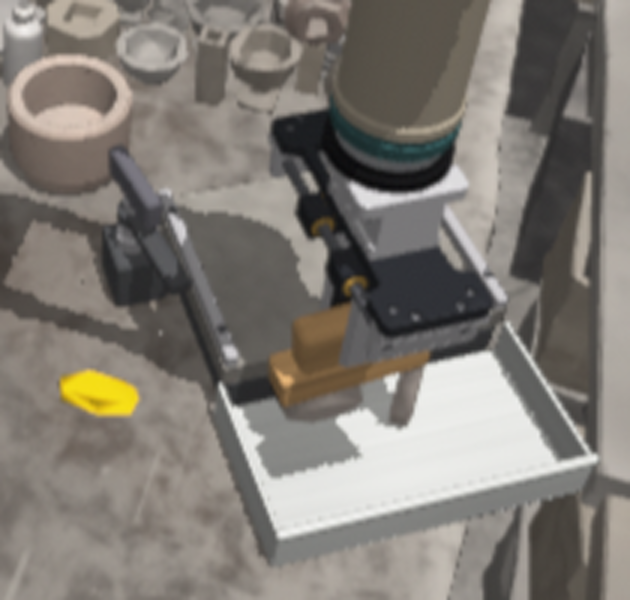

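The scraper has passed the near edge and two chips are in the tray: one at (320,400), and one leaning at (405,395) under the scraper. I'll lift, move back over the far side for the second pass, and look.

carry_out([
  [0,0,0.02,0,1],
  [0,0,0.045,0,1],
  [0.006,0.03,0.035,0,1],
  [0.0095,0.0465,0,0,1],
  [0.0095,0.0465,0,0,1],
  [0.0095,0.0465,0,0,1],
  [0.0095,0.0465,0,0,1],
  [0,0,0,0,1],
])

```text
t: 10.57
position: [0.4533, -0.1191, 0.1895]
ee_rot: [-0.0, 0.098, 0.995, 0.003]
contact_force: [-0.3, 0.4, -1.8]
finger_gap: 0.253
finger_force: 35.0
```

```bash
python3 - <<'E'
import st
from h import *
g=snap('scene','sc4')['color'][:,:,::-1]
cv2.imwrite('pics/m4.png',cv2.resize(g[200:370,320:500],(635,600),interpolation=cv2.INTER_CUBIC))
E
```

```text
station [72.6 41.3] z 0.1895 world [ 0.4533 -0.1191  0.1895] yaw-st deg 0.3 [-0.3  0.4 -1.8] q [-0.41  0.14  1.77  0.    1.24 -1.79] 10.5667
```

View pics/m4.png

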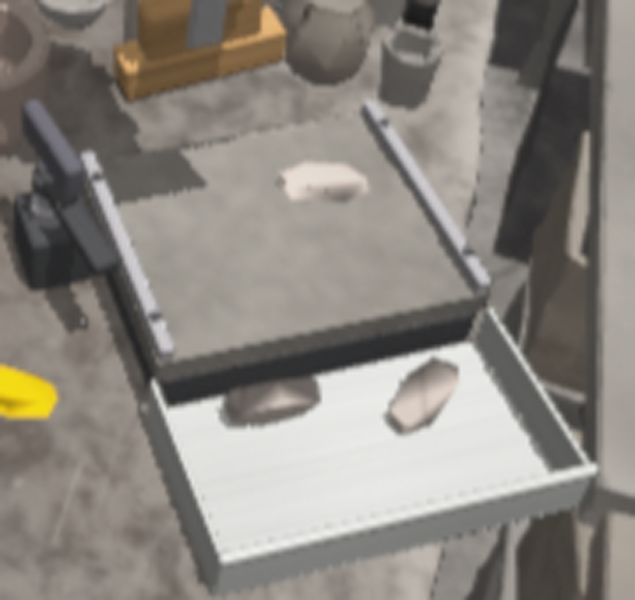

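Two chips lie flat in the tray at (272,398) and (425,393). The third is on the slab at (322,180). Now the second pass.

carry_out([
  [0.034,-0.007,0,0,1],
  [0.034,-0.007,0,0,1],
  [0.034,-0.007,0,0,1],
  [0,0,0,0,1],
  [0,0,-0.04,0,1],
  [0,0,-0.03,0,1],
  [0,0,-0.02,0,1],
  [0,0,-0.005,0,1],
  [0,0,0,0,1],
])

```text
t: 11.37
position: [0.5337, -0.1434, 0.1131]
ee_rot: [-0.001, 0.101, 0.995, -0.0]
contact_force: [1.3, -0.3, -3.2]
finger_gap: 0.252
finger_force: 35.0
```

```bash
python3 st.py
```

```text
station [ 64.9 -42.3] z 0.1131 world [ 0.5337 -0.1434  0.1131] yaw-st deg -0.1 [ 1.3 -0.3 -3.2] q [-0.39  0.32  1.72 -0.    1.1  -1.76] 11.3667
```

carry_out([
  [0,0,-0.003,0,1],
  [-0.0025,-0.0122,0,0,1],
  [-0.004,-0.0196,0,0,1],
  [-0.004,-0.0196,0,0,1],
  [-0.004,-0.0196,0,0,1],
  [-0.004,-0.0196,0,0,1],
  [-0.004,-0.0196,0,0,1],
])

```text
t: 11.95
position: [0.5176, -0.2304, 0.1128]
ee_rot: [0.002, 0.102, 0.995, 0.001]
contact_force: [1.4, 5.3, 6.9]
finger_gap: 0.254
finger_force: 35.0
```

carry_out([
  [-0.003,-0.0147,0,0,1],
  [-0.003,-0.0147,0,0,1],
  [-0.003,-0.0147,0,0,1],
  [-0.003,-0.0147,0,0,1],
  [-0.003,-0.0147,0,0,1],
  [-0.001,-0.0049,0,0,1],
  [0,0,0,0,1],
])

```text
t: 12.53
position: [0.5042, -0.295, 0.1127]
ee_rot: [0.001, 0.102, 0.995, -0.001]
contact_force: [-1.0, 0.7, 5.1]
finger_gap: 0.253
finger_force: 35.0
```

carry_out([
  [0,0,0.02,0,1],
  [0,0,0.045,0,1],
  [-0.012,0.02,0.045,0,1],
  [-0.015,0.04,0.025,0,1],
  [-0.005,0.05,0,0,1],
  [-0.005,0.05,0,0,1],
  [0,0,0,0,1],
])

```text
t: 13.12
position: [0.4721, -0.159, 0.2198]
ee_rot: [-0.001, 0.099, 0.995, 0.003]
contact_force: [-0.9, -0.3, -2.8]
finger_gap: 0.253
finger_force: 35.0
```

```bash
python3 - <<'E'
import st
from h import *
g=snap('scene','sc5')['color'][:,:,::-1]
cv2.imwrite('pics/m5.png',cv2.resize(g[120:370,250:500],(600,600),interpolation=cv2.INTER_CUBIC))
E
```

```text
station [37.3 14.9] z 0.2198 world [ 0.4721 -0.159   0.2198] yaw-st deg 0.2 [-0.9 -0.3 -2.8] q [-0.47  0.16  1.66  0.    1.32 -1.84] 13.1167
```

View pics/m5.png

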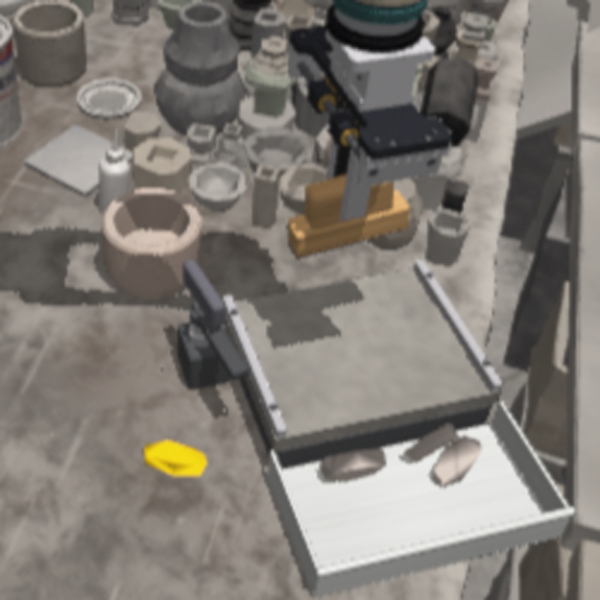

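All three chips now lie in the tray at (352,462), (432,442) and (457,460). The slab is empty, the hold-down is clear and the bystanders are unmoved. The upward force in pass 2 suggests the scraper may have tilted in the grip, so I'll fit its silhouette numerically.

```bash
cat > fit.py <<'E'
from h import *
from scipy.optimize import minimize
def box(x,y0,y1,z0,z1): return [(a*x/2,b,c) for a in(-1,1) for b in(y0,y1) for c in(z0,z1)]
BX=[box(.028,-.055,.055,.010,.032),box(.024,-.04,.04,.032,.071)]
def fit(fn,tcp,yaw,roll_axis=True,x0=(0,0,0)):
    im=cv2.cvtColor(cv2.imread(f'pics/{fn}.png'),cv2.COLOR_BGR2HSV)
    m=((im[:,:,0]>8)&(im[:,:,0]<22)&(im[:,:,1]>110)&(im[:,:,2]>60)).astype(np.uint8)
    S=4
    c=px(fn,[tcp[0],tcp[1],tcp[2]-.02]); u0,v0=int(c[0])-60,int(c[1])-50
    M=cv2.resize(m[v0:v0+100,u0:u0+120],None,fx=S,fy=S,interpolation=cv2.INTER_LINEAR)
    cy,sy=np.cos(yaw),np.sin(yaw)
    def ren(p):
        t=p[2]; o=np.zeros_like(M)
        for b in BX:
            q=[]
            for x,y,z in b:
                z=z-.0535; y2=y*np.cos(t)-z*np.sin(t)+p[0]; z2=y*np.sin(t)+z*np.cos(t)+p[1]
                q.append((px(fn,[tcp[0]+cy*x-sy*y2,tcp[1]+sy*x+cy*y2,tcp[2]+z2])-[u0,v0]+.5)*S-.5)
            cv2.fillConvexPoly(o,cv2.convexHull(np.array(q,np.float32)).astype(np.int32),1)
        return o
    def cost(p): 
        o=ren(p); return ((M==1)&(o==0)).sum()*2+((M==0)&(o==1)).sum()
    best=min((minimize(cost,[x0[0],x0[1],t],method='Nelder-Mead',options=dict(initial_simplex=[[0,0,t],[.006,0,t],[0,.006,t],[0,0,t+.08]])) for t in(-.15,0,.15)),key=lambda r:r.fun)
    return best.x[:2]*1e3,np.degrees(best.x[2]),best.fun,M.sum()
if __name__=='__main__':
    y=np.load('st.npy')[2]
    for f,t in [('sc2',(.4530,-.121,.2042)),('sc4',(.4533,-.1191,.1895)),('sc5',(.4721,-.159,.2198))]: print(f,fit(f,t,y))
E
python3 fit.py
```

```text
sc2 (array([-1.93672403, -0.8263426 ]), np.float64(-0.10039516893455662), np.float64(7146.0), np.uint64(14223))
sc4 (array([-4.19760945,  0.06419324]), np.float64(-6.64487715575157), np.float64(7625.0), np.uint64(13183))
sc5 (array([-8.22012154, -1.21125772]), np.float64(-2.0749465526574293), np.float64(8647.0), np.uint64(14323))
```

```bash
cat > edge.py <<'E'
from fit import *
def edge(fn,tcp,yaw,sgn=1):
    im=cv2.cvtColor(cv2.imread(f'pics/{fn}.png'),cv2.COLOR_BGR2HSV)
    m=((im[:,:,0]>6)&(im[:,:,0]<24)&(im[:,:,1]>100)&(im[:,:,2]>40))
    c=px(fn,[tcp[0],tcp[1],tcp[2]-.02]); u0,v0=int(c[0]),int(c[1]); k=np.zeros_like(m); k[v0-50:v0+50,u0-60:u0+60]=1; m&=k
    n,l,st,_=cv2.connectedComponentsWithStats(m.astype(np.uint8)); m=np.isin(l,[i for i in range(1,n) if st[i,4]>60])
    us=np.nonzero(m.any(0))[0]; b=np.array([np.nonzero(m[:,u])[0].max() for u in us])
    cy,sy=np.cos(yaw),np.sin(yaw)
    P=[px(fn,[tcp[0]+cy*-.014*sgn-sy*y,tcp[1]+sy*-.014*sgn+cy*y,tcp[2]-.0435]) for y in(.055,-.055)]
    P.sort(key=lambda q:q[0])
    sel=(us>P[0][0]+6)&(us<P[1][0]-6); f=np.polyfit(us[sel],b[sel],1)
    print(fn,'u range',us.min(),us.max(),'edge slope',f[0].round(3),'v@mid',np.polyval(f,(P[0][0]+P[1][0])/2).round(1),'resid',np.abs(np.polyval(f,us[sel])-b[sel]).max().round(1),'| model u',P[0].round(1),P[1].round(1),'slope',((P[1]-P[0])[1]/(P[1]-P[0])[0]).round(3))
if __name__=='__main__':
    y=np.load('st.npy')[2]
    for f,t in [('sc2',(.4530,-.121,.2042)),('sc4',(.4533,-.1191,.1895)),('sc5',(.4721,-.159,.2198))]: edge(f,t,y)
E
python3 edge.py
```

```text
sc2 u range 352 399 edge slope -0.175 v@mid 218.2 resid 0.6 | model u [352.9 223. ] [398.6 214.7] slope -0.181
sc4 u range 353 400 edge slope -0.261 v@mid 222.1 resid 0.6 | model u [352.3 227.1] [397.4 218.8] slope -0.183
sc5 u range 370 419 edge slope -0.261 v@mid 220.7 resid 0.5 | model u [369.8 225.9] [416.6 217.3] slope -0.184
```

The scraper tilted about 5° in the pads, with its +y end low. Pressing it lightly onto the tile with a soft grip will square it. I'll carry it back above the tile.

carry_out([
  [-0.0114,0.0466,0,-0.1055,1],
  [-0.0114,0.0466,0,-0.1055,1],
  [-0.0114,0.0466,0,-0.1055,1],
  [-0.0114,0.0466,0,-0.1055,1],
  [-0.0114,0.0466,0,-0.1055,1],
  [-0.0114,0.0466,0,-0.1055,1],
  [-0.0114,0.0466,0,-0.1055,1],
  [-0.0114,0.0466,0,-0.1055,1],
  [-0.0114,0.0466,0,-0.1055,1],
  [-0.0114,0.0466,0,-0.1055,1],
])

```text
t: 14.0
position: [0.3839, 0.2085, 0.2193]
ee_rot: [0.001, 0.495, 0.869, 0.0]
contact_force: [0.7, 1.0, -2.4]
finger_gap: 0.251
finger_force: 35.0
```

carry_out([
  [-0.0114,0.0466,0,-0.1055,1],
  [0,0,0,0,1],
  [0,0,-0.04,0,1],
  [0,0,-0.04,0,1],
  [0,0,-0.04,0,1],
  [0,0,-0.02,0,1],
  [0,0,0,0,1],
  [0,0,0,0,1],
])

```text
t: 14.67
position: [0.3749, 0.2442, 0.1066]
ee_rot: [-0.0, 0.529, 0.849, -0.001]
contact_force: [0.5, -0.0, -3.3]
finger_gap: 0.256
finger_force: 35.0
```

```bash
python3 - <<'E'
from st import *
s=get_state(); n=s['ee_rot']; ya=np.radians(2*np.degrees(np.arctan2(n[2],n[1]))-90); print('yaw',np.degrees(ya))
snap('scene','sc6'); snap('top','top6')
from edge import edge
edge('sc6',s['position'],ya)
E
```

```text
station [412.9 190.8] z 0.1066 world [0.3749 0.2442 0.1066] yaw-st deg -52.3 [ 0.5 -0.  -3.3] q [ 0.42  0.19  1.94 -0.    1.02 -0.03] 14.6667
yaw 26.19059611451901
sc6 u range 269 301 edge slope 0.334 v@mid 174.4 resid 0.5 | model u [266.9 168.2] [294.5 181.8] slope 0.491
```

carry_out([
  [-0.004,0.008,0,0,1],
  [0,0,-0.025,0,1],
  [0,0,-0.018,0,1],
  [0,0,0,0,1],
  [0,0,0,0,1],
], grip_force=15)

```text
t: 15.18
position: [0.371, 0.252, 0.0733]
ee_rot: [0.0, 0.528, 0.849, 0.0]
contact_force: [-0.4, 0.4, -1.7]
finger_gap: 0.253
finger_force: 15.0
```

```bash
python3 st.py
```

```text
station [419.8 196.2] z 0.0733 world [0.371  0.252  0.0733] yaw-st deg -52.2 [-0.4  0.4 -1.7] q [ 0.44  0.23  1.99  0.    0.93 -0.02] 15.1833
```

Now I'll lower slowly with a soft grip so the tile squares the block.

carry_out([
  [0,0,-0.004,0,1],
  [0,0,-0.004,0,1],
  [0,0,-0.003,0,1],
  [0,0,-0.002,0,1],
  [0,0,-0.001,0,1],
  [0,0,0,0,1],
], grip_force=6)

```text
t: 15.68
position: [0.3714, 0.2517, 0.0618]
ee_rot: [0.0, 0.528, 0.849, 0.001]
contact_force: [0.1, -0.6, 0.0]
finger_gap: 0.258
finger_force: 6.0
```

```bash
python3 - <<'E'
from st import *
s=get_state(); ya=np.radians(26.2)
snap('scene','sc7'); snap('top','top7')
from edge import edge
edge('sc7',s['position'],ya)
E
```

```text
station [419.6 195.7] z 0.0618 world [0.3714 0.2517 0.0618] yaw-st deg -52.2 [ 0.1 -0.6  0. ] q [ 0.44  0.24  2.   -0.    0.9  -0.02] 15.6833
sc7 u range 268 294 edge slope 0.475 v@mid 184.6 resid 0.5 | model u [266.2 178.9] [293.  192.6] slope 0.509
```

carry_out([
  [0,0,-0.001,0,1],
  [0,0,0,0,0.7],
  [0,0,0,0,0.55],
  [0,0,0,0,0.4],
  [0,0,0,0,0.3],
  [0,0,0.02,0,0.3],
  [0,0,0.04,0,0.3],
  [0,0,0.045,0,0.3],
  [0,0,0.045,0,0.3],
  [0,0,0.045,0,0.3],
])

```text
t: 16.62
position: [0.3702, 0.2515, 0.2182]
ee_rot: [-0.0, 0.528, 0.849, -0.0]
contact_force: [1.3, 1.1, -0.1]
finger_gap: 0.697
finger_force: 0.0
```

carry_out([
  [-0.03,-0.035,0.02,0,0.3],
  [-0.03,-0.04,0,0,0.3],
  [-0.03,-0.04,0,0,0.3],
  [-0.03,-0.04,0,0,0.3],
  [-0.02,-0.04,0,0,0.3],
  [0,-0.04,0,0,0.3],
  [0,-0.04,0,0,0.3],
  [0,0,0,0,0.3],
  [0,0,0,0,0.3],
])

```text
t: 17.37
position: [0.2587, 0.0303, 0.2328]
ee_rot: [0.0, 0.531, 0.847, 0.0]
contact_force: [-0.6, 0.4, -0.7]
finger_gap: 0.699
finger_force: 0.0
```

```bash
python3 - <<'E'
from st import *
snap('top','top8'); snap('scene','sc8')
from edge import edge
edge('sc8',np.array([.3714,.2517,.0615]),np.radians(26.2))
def wood(fn,z=.04):
    im=cv2.cvtColor(cv2.imread(f'pics/{fn}.png'),cv2.COLOR_BGR2HSV)
    m=((im[:,:,0]>6)&(im[:,:,0]<24)&(im[:,:,1]>90)&(im[:,:,2]>50)).astype(np.uint8); m[:,:200]=0;m[:,300:]=0;m[:180]=0;m[250:]=0
    c=max(cv2.findContours(m,0,2)[0],key=cv2.contourArea); r=cv2.minAreaRect(c)
    q=np.array([w(fn,*x,z) for x in cv2.boxPoints(r)]); e=[q[1]-q[0],q[2]-q[1]]; L=max(e,key=np.linalg.norm)
    return r, q.mean(0).round(4), [np.linalg.norm(x).round(4) for x in e], np.degrees(np.arctan2(L[1],L[0])).round(1)
print('before',wood('top0')); print('after',wood('top8'))
# change in bystanders / station between top0 and top8
a,b=cv2.imread('pics/top0.png'),cv2.imread('pics/top8.png')
for n,(u,v,h) in dict(bottle=(285,213,11),lid=(205,181,20),mortar=(336,216,26)).items():
    t=a[v-h:v+h,u-h:u+h]; r=cv2.matchTemplate(b[v-h-6:v+h+6,u-h-6:u+h+6],t,cv2.TM_CCOEFF_NORMED); _,mx,_,l=cv2.minMaxLoc(r); print(n,mx,l[0]-6,l[1]-6)
E
```

```text
station [180.1 261.8] z 0.2328 world [0.2587 0.0303 0.2328] yaw-st deg -52.6 [-0.6  0.4 -0.7] q [-0.15 -0.24  2.    0.    1.38 -0.6 ] 17.3667
sc8 u range 268 294 edge slope 0.5 v@mid 185.1 resid 0.3 | model u [266.2 179. ] [293.  192.6] slope 0.509
before (((244.24505615234375, 213.20822143554688), (13.785179138183594, 46.57154846191406), 64.79888153076172), array([0.3762, 0.2499, 0.04  ]), [np.float64(0.1102), np.float64(0.0334)], np.float64(-63.7))
after (((245.42071533203125, 214.7391815185547), (13.875740051269531, 46.514427185058594), 65.32313537597656), array([0.3726, 0.247 , 0.04  ]), [np.float64(0.11), np.float64(0.0336)], np.float64(-64.3))
bottle 0.9867876172065735 0 0
lid 0.9996200799942017 0 0
mortar 0.3098597824573517 0 0
```

```bash
python3 - <<'E'
from h import *
a,b=cv2.imread('pics/sc5.png'),cv2.imread('pics/sc8.png'); z=cv2.imread('pics/scene0.png')
for n,x,y,(u,v,h) in [('mortar',z,b,(313,220,22)),('bottle',z,b,(298,190,10)),('lid',z,b,(296,160,13)),('knob',a,b,(340,262,22)),('tray',a,b,(420,310,40))]:
    r=cv2.matchTemplate(y[v-h-6:v+h+6,u-h-6:u+h+6],x[v-h:v+h,u-h:u+h],cv2.TM_CCOEFF_NORMED); _,mx,_,l=cv2.minMaxLoc(r); print(n,round(mx,3),l[0]-6,l[1]-6)
print(finish_job())
E
```

```text
mortar 0.974 0 0
bottle 0.957 0 0
lid 0.851 0 0
knob 0.919 0 0
tray 1.0 0 0
the job is handed in; nothing more can be done
None
```

The job is handed in at about 17 s: the hold-down is swung clear, all three chips are in the tray, the scraper stands upright on its tile about 5 mm off the middle, and the bottle, mortar and lid showed no movement in the last images.

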